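Lock the stop post into its bench socket with a linch pin

ROBOT

A 6-joint arm with a two-finger parallel gripper is mounted at the origin on the work surface. World frame = base frame: x ahead of the robot, y to its left, z up, the work surface at z = 0. Lengths are in m, angles in degrees, forces in N, time in s.
With the tool pointing down it reaches from about 0.4 to 0.825 m from the base axis. Payload 7 kg.
Tool frame: the origin (TCP) lies at the centre of the arm's flange, where the gripper is bolted on; the fingertips stand 178 mm ahead of it and the grasp point (between the pads) lies 159 mm ahead of it; z points along the fingers, y is the line along which they close (so a half turn about z gives the same grasp; the last joint's range is limited). The gripper opens to 88 mm and grips with 3 to 60 N. Pads are 19 mm wide; open, the fingers measure 130 mm over their backs; the gripper's body (78 mm by 193 mm) begins 47 mm behind the grasp point.
Start: joints at [-51.904, 20.546, 0.682, 0, -70.136, -16.507], TCP at [0.248, -0.628, 0.405] pointing down, gripper open.
Joint ranges: [-176.03, 176.03], [-82.01, 121.73], [-58.28, 71.71], [-173.87, 95.51], [-174.79, -0.11], [-173.66, 173.66]. Speed limits (degrees/s): [136.94, 136.94, 172.46, 180, 180, 180].

INTERFACE

Orientations are given as [roll, pitch, yaw] about the fixed x, y, z axes, in that order (R = Rz(yaw) Ry(pitch) Rx(roll)).
In Python, from workcell import * gives the robot as it stands.
- The arm moves only by the tool drive_tool, never from a script. Its argument "plan" is a list of rows, each an object of numbers: "x", "y", "z": the shift along the world's x, y, z in m; "spin": the turn about the world's z in rad; "jaw": the finger opening in m, from 0 to 0.0876. A call has 1 to 10 rows; each row shifts and turns the commanded pose from where the row before left it; what a row does not reach is not made up. A row lasts 1/8 s, in which the tool goes at most 62.5 mm and 10.7 degrees, less where a joint would pass 70% of its speed; a pose out of reach is approached as far as the arm can. A call with a gripper value outside its range is refused whole. The fingers move at their own pace and stop on an object; the grip force is fixed at half the most. Time passes only in rows, so rows that do not move let the fingers close. It gives the time, the measured TCP pose, the force, the opening and the grip force at its end, in the units of the state.
- read_state(): the state, without advancing time (a new reading comes with each control period).
- snapshot(name): name is "side" or "top"; returns a dict with "pixels" (384x512x3 uint8, red, green, blue), "fx", "fy", "cx", "cy" (pixels), "xyz" and "orientation" of the camera in the world. Camera axes: x right, y down, z forward; pixel columns grow to the right and rows downward; lengths in m; the calibration is good to about 2 mm. A picture is of the moment at which its call begins. There is no depth.
- hand_in(): hands the job in; it is judged then, once.
The state is a dict: "time_s": time; "joint_positions": joint angles; "qvel": joint speeds; "joint_torque": joint torques, N m; "position": TCP position; "eef_rot": TCP orientation; "force": force on the tool from outside, world axes, zero at the start; "torque": the same for the moment, N m; "gripper_width": opening from 0.0 (shut) to 1.0 (fully open); "finger_force": force on a finger pad.
Only numpy, scipy, OpenCV 4.12 (cv2) and the standard library are available. Lean on these libraries where they do the work, as an engineer would, in place of code of your own. Each camera call takes 0.05 s, during which the arm holds its last target. There are 200 camera calls.

TASK

Fit the square steel post upright into the bench socket, fully down past the spring plunger and with its slot in line with the socket's slot. Then push the flat linch pin through both, from the side opposite the plunger, until its head is up against the socket, and flip its sprung wire bail over the post so that it snaps shut over the end of the pin. Leave the other things on the bench where they are.

Things in the scene. Friction and masses are not known exactly. Their poses are not given: they have to be found in the camera images.
- socket: fixed upright square steel receiver, 51 x 51 mm outside, open at the top, its top 94 mm above the bench, on a 120 x 120 x 10 mm base plate with four bolts. Inner bore 39 x 39 mm, its floor 10 mm above the bench. Origin: on the bench under the middle of the bore, z up. A slot 22 mm wide (along y) and 16 mm high runs right through along x, centred 76 mm above the bench
- slot_mouth (a point): centre of the slot's mouth in the socket's -x outer face, 76 mm above the bench, axes as the socket's. The linch pin enters here, moving along +x
- plunger_barrel (a point): where the spring plunger's barrel meets the socket's +x outer face, 36 mm above the bench. Barrel and black knob (22 mm thick) stand 46 mm out of that face; inside, a ball nose stands 4 mm into the bore and yields to the post with 3 to 7 N
- post: loose square steel post, 36 x 36 x 120 mm, 0.24 to 0.4 kg, standing on the bench at the start. Origin: centre of its foot, z up along it. Its lowest 14 mm are a round taper, 27 to 35 mm thick. Standing on the socket's floor it reaches 36 mm out of the socket, its top 130 mm above the bench; half a turn round it fits as well
- post_slot (a point): centre of the post's slot, 66 mm above its foot, axes as the post's: the slot, 22 mm wide (along y) and 16 mm high, runs right through along x; the +y and -y faces are plain
- pin: loose flat steel linch pin, about 0.33 kg with its bail, lying on its underside. Origin: on its underside, at the shoulder where shank and head meet; +x along the shank to the tip, z up. Shank 18 mm wide (y), 12 mm high (z 0 to 12). Fully home, the shoulder touches the socket's -x face, the underside 68 to 72 mm above the bench. It may rest a few degrees nose up or down in the slots
- pin_head (a point): middle of the place to grip, at x -36, z 15 mm of the pin. The head is a block 24 mm wide (y), z 0 to 30 mm, x -56 to 0 mm. At x -8, z 14 mm a trunnion along y, 76 mm over its ends, 10 mm thick, carries the wire bail
- pin_tip (a point): rounded end of the shank, at x 66, z 6 mm of the pin; stands 15 mm out of the socket's far face when the pin is home
- bail_bar (a point): middle of the bail's cross bar. The bail is a U of 6 mm round wire, legs 70 mm apart centre to centre, bar 81 mm from the trunnion axis, so it passes either side of the socket and over the top of the post when the pin is home
- bail (a joint): angle of the bail about the trunnion, rad: 0 = open, 70 degrees above the shank, leaning to the tip (bar 20 mm ahead of the shoulder, 90 mm above the pin's underside); 1.31 = shut, the bar just beyond the tip. An over-centre spring holds it at either end: about 3 N at the bar moves it, and past about 0.7 it snaps shut by itself
Mind the look-alikes: they are no part of the job. What is shaped like the post but turquoise is not meant.

How it is judged (in metres and radians):
On the way, in this order (a step that is already met when the one before it is completed fails the run):
1. the post stands fully down in the socket, slots in line (horizontal distance between post and socket below 0.004 m and z of post in the frame of socket below 0.0125 m and angle between the x axis of post and the x axis of socket, either way round below 0.12 rad), for 0.2 s.
2. the pin is through, its head up against the socket (x of pin in the frame of socket between -0.031 and -0.02 m and y of pin in the frame of socket between -0.006 and 0.006 m and z of pin in the frame of socket between 0.06 and 0.08 m and angle between the x axis of pin and the x axis of socket, either way round below 0.17 rad), for 0.2 s.
3. the bail has snapped shut (value of joint bail above 1.2 rad), for 0.2 s.
At the end, for the whole second after the job is handed in: the post is on the socket floor (within 2.5 mm, centred within 4 mm, in line within 0.12 rad), the pin is through from the side opposite the plunger, shoulder within 7 mm of the socket face, in line within 0.17 rad, the bail is shut (above 1.2 rad), all at rest (all of step 1 and x of pin in the frame of socket between -0.033 and -0.02 m and y of pin in the frame of socket between -0.006 and 0.006 m and z of pin in the frame of socket between 0.06 and 0.08 m and angle between the x axis of pin and the x axis of socket, either way round below 0.17 rad and value of joint bail above 1.2 rad and linear speed of each of pin, post below 0.02 m/s); the robot touches nothing.
It fails at once if another thing on the bench is shifted by more than 40 mm (distance of any of hammer, spanner, disc, offcut, can, pipe, block from where it was at the start of the episode above 0.04 m).
It also fails if it takes over 72 s, if anything falls off the work surface, if the arm or the gripper's body presses on something with over 40 N, if the wrist force passes 120 N, or if a joint passes its speed limit or range.

## Working session

There is one attempt and no reset: what is moved stays moved. The work goes in short steps, Python scripts to look and compute and a tool call to move; the robot and the scene stay as the last step left them, time stands still between calls to the robot, and variables do not carry over. Pictures are saved under pics/ and viewed, at most 10 in all, crops included, and the job is handed in when it is done.

Besides the shell and the picture viewer there is one more tool, called after "Request:" in YAML: its name, and indented under it one key for each argument. drive_tool: Moves the arm, as the interface text tells. Its arguments: {"type":"object","properties":{"plan":{"type":"array","items":{"type":"object","properties":{"x":{"type":"number"},"y":{"type":"number"},"z":{"type":"number"},"spin":{"type":"number"},"jaw":{"type":"number"}}}}},"required":["plan"]}

```bash
mkdir -p pics
cat > h.py <<'E'
from workcell import *
import numpy as np, cv2
from scipy.spatial.transform import Rotation as R
def rot(c):
    o=np.array(c["orientation"],float)
    return R.from_euler('xyz',o,degrees=True).as_matrix() if o.size==3 else (R.from_quat(o).as_matrix() if o.size==4 else o)
def px2w(c,u,v,z):
    d=rot(c)@np.array([(u-c["cx"])/c["fx"],(v-c["cy"])/c["fy"],1]); p=np.array(c["xyz"]); return p+d*(z-p[2])/d[2]
def w2px(c,P):
    q=rot(c).T@(np.array(P)-np.array(c["xyz"])); return [round(c["fx"]*q[0]/q[2]+c["cx"],1),round(c["fy"]*q[1]/q[2]+c["cy"],1)]
def save(c,n,crop=None,s=1):
    im=c["pixels"][:,:,::-1]
    if crop: u0,v0,u1,v1=crop; im=im[v0:v1,u0:u1]
    cv2.imwrite(n,cv2.resize(im,None,fx=s,fy=s,interpolation=cv2.INTER_CUBIC))
E
python3 - <<'E'
from h import *
import pickle
for n in("top","side"):
    c=snapshot(n); pickle.dump(c,open(n+"0.pkl","wb")); save(c,f"pics/{n}0.png",None,1.5)
    print(n,{k:v for k,v in c.items() if k!="pixels"})
print(read_state())
E
```

```text
top {'fx': 382.8971222789535, 'fy': 382.8971222789535, 'cx': 252.60925407615966, 'cy': 187.278763565823, 'xyz': array([0.36265043, 0.00212145, 0.94569045]), 'orientation': array([-1.67366500e+02, -6.57909453e-02, -8.26550015e+01])}
side {'fx': 354.86947708107124, 'fy': 354.86947708107124, 'cx': 254.9207885706515, 'cy': 187.08987132534156, 'xyz': array([ 0.40005239, -0.41000455,  0.56658088]), 'orientation': array([-137.12394197,   -0.60320122,  -20.70770034])}
{'time_s': 0.1, 'joint_positions': array([-5.19045777e+01,  2.05864620e+01,  6.38314262e-01, -1.70810145e-02,
       -7.01358784e+01, -1.65073765e+01]), 'qvel': array([-0.00539842, -0.02437089,  0.03541928,  0.10331586, -0.00059083,
       -0.03663498]), 'joint_torque': array([-1.04226827e-03, -5.84162199e+01,  2.93752849e+01,  7.01546565e+00,
        1.01941256e-02, -6.34711841e-05]), 'position': array([ 0.24828636, -0.62748516,  0.40382267]), 'eef_rot': array([ 1.79914874e+02, -8.48090887e-03, -1.58417764e+02]), 'force': array([-0.53728757, -0.0442473 ,  0.63687856]), 'torque': array([ 0.02690992, -0.03779691,  0.07113203]), 'finger_force': 0.0, 'gripper_width': 0.9987428465594301}
```

View pics/top0.png

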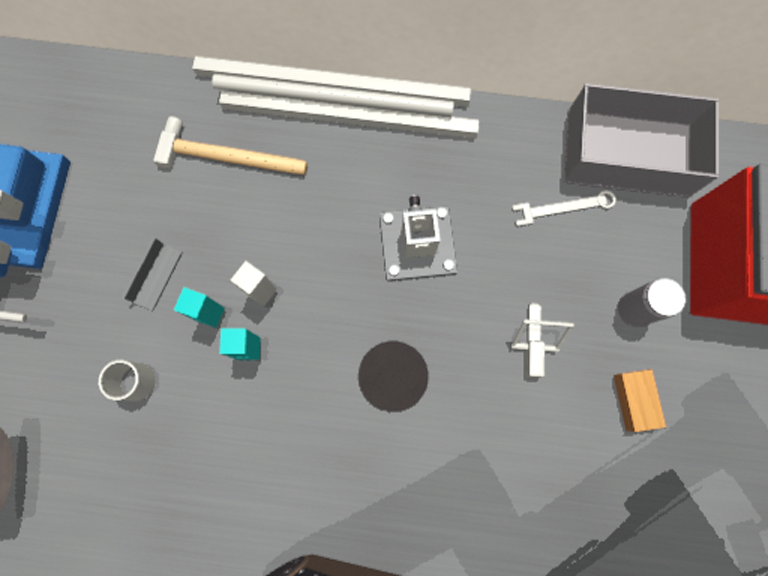

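View pics/side0.png

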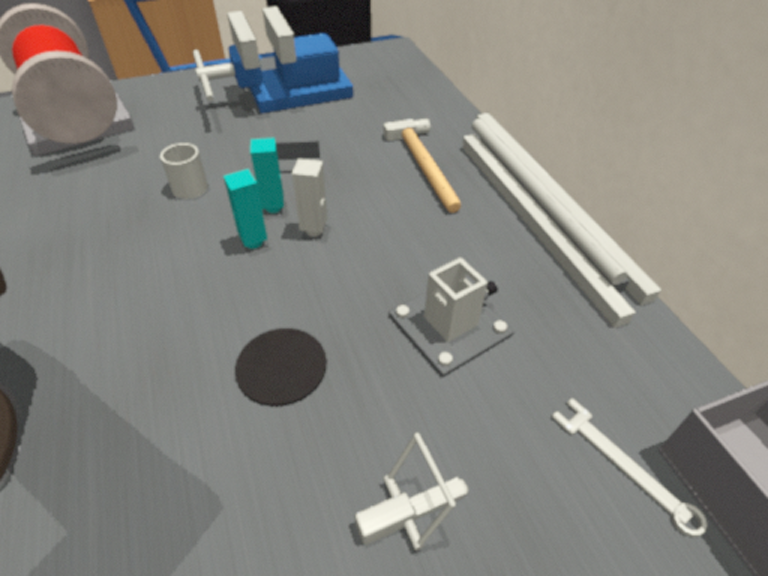

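Candidates for the post (1.5x top picture): whitish prism (250,278), turquoise (198,306) and turquoise (240,343). By description I choose the steel-coloured one at (250,278). In the side picture it is at (310,198), with its slot visible. The socket is at (420,230), plunger knob away at (415,200). The pin is at (536,340), tip up.

Run:
```python
from h import *
import pickle
t=pickle.load(open("top0.pkl","rb")); s=pickle.load(open("side0.pkl","rb"))
def cr(c,u0,v0,w=66,h=50,k=6):
    im=c["pixels"][v0:v0+h,u0:u0+w,::-1]; im=cv2.resize(im,None,fx=k,fy=k,interpolation=cv2.INTER_CUBIC)
    for i in range(0,w,10): cv2.putText(im,str(u0+i),(i*k,8),0,.3,(0,0,255),1); cv2.line(im,(i*k,10),(i*k,14),(0,0,255),1)
    for i in range(0,h,10): cv2.putText(im,str(v0+i),(0,i*k+4),0,.3,(255,0,0),1); cv2.line(im,(20,i*k),(24,i*k),(255,0,0),1)
    return im
m=np.vstack([np.hstack([cr(t,140,165),cr(t,250,126,66,50)]),np.hstack([cr(t,325,198,66,56,6)[:300],cr(s,185,100,66,60,6)[:300]])])
cv2.imwrite("pics/mos.png",m)
```

```text
(no output)
```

View pics/mos.png

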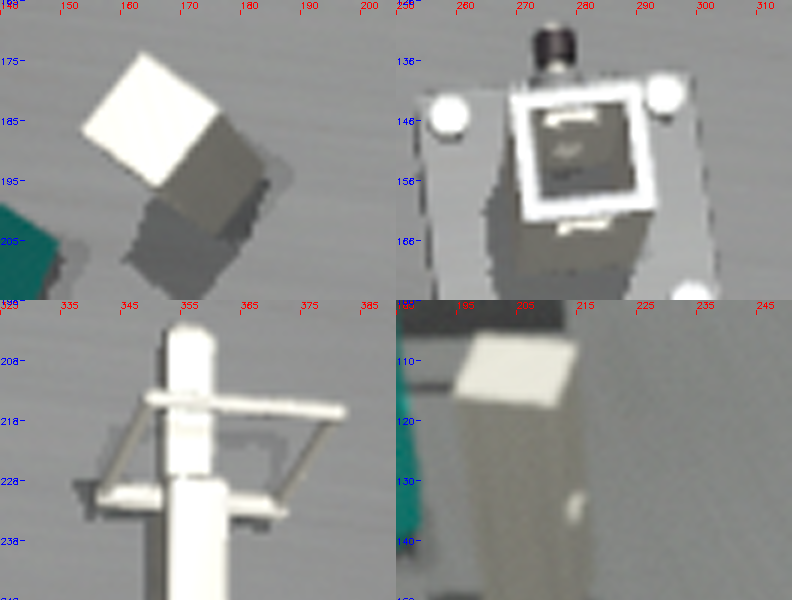

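Post top corners, socket rim corners and the pin edges are all readable. The bright slot opening is on the right-hand face of the post in the side crop, at (573,508).

```bash
cat > m.py <<'E'
from h import *
import pickle
t=pickle.load(open("top0.pkl","rb")); s=pickle.load(open("side0.pkl","rb"))
def W(c,u0,v0,X,Y,pts,z): return np.array([px2w(c,u0+(a-X)/6-.42,v0+(b-Y)/6-.42,z) for a,b in pts])
def q(n,P):
    print(n,"mean",P.mean(0).round(4)); 
    for i in range(4):
        d=P[(i+1)%4]-P[i]; print("  ",P[i].round(4),np.linalg.norm(d).round(4),np.degrees(np.arctan2(d[1],d[0])).round(1))
q("post top",W(t,140,165,0,0,[(143,52),(219,108),(158,187),(81,129)],.12))
q("post side",W(s,185,100,396,300,[(475,333),(578,345),(557,408),(455,397)],.12))
q("sock out",W(t,250,126,396,0,[(510,97),(640,82),(657,208),(525,221)],.094))
q("sock in",W(t,250,126,396,0,[(531,107),(628,97),(637,195),(540,203)],.094))
bolts=np.array([px2w(t,u/1.5-.17,v/1.5-.17,.014) for u,v in[(388,218),(442,213),(449,265),(394,270.5)]]); q("bolts",bolts)
P=W(t,325,198,0,300,[(190,325),(190,474)],.012); print("pin tip, shoulder",P.round(4),np.linalg.norm(P[1]-P[0]))
P=W(t,325,198,0,300,[(148,396),(345,411)],.09);print("bar",P.round(4),P.mean(0).round(4),np.linalg.norm(P[1]-P[0]))
P=W(t,325,198,0,300,[(95,498),(287,510)],.016);print("trun",P.round(4),P.mean(0).round(4),np.linalg.norm(P[1]-P[0]))
P=np.array([px2w(t,u/1.5-.17,v/1.5-.17,.03) for u,v in[(530,377),(544,377)]]);print("head rear",P.round(4),P.mean(0))
E
python3 m.py
```

```text
post top mean [0.5279 0.2188 0.12  ]
   [0.5526 0.226  0.12  ] 0.0361 -118.9
   [0.5352 0.1944 0.12  ] 0.0364 152.1
   [0.503  0.2114 0.12  ] 0.0366 60.8
   [0.5208 0.2434 0.12  ] 0.0363 -28.7
post side mean [0.5283 0.22   0.12  ]
   [0.5203 0.2474 0.12  ] 0.0386 -31.1
   [0.5533 0.2274 0.12  ] 0.0383 -117.3
   [0.5358 0.1934 0.12  ] 0.0367 150.0
   [0.5039 0.2118 0.12  ] 0.0391 65.3
sock out mean [ 0.6468 -0.0283  0.094 ]
   [0.6653 0.0024 0.094 ] 0.0513 -75.7
   [ 0.6779 -0.0472  0.094 ] 0.0516 -166.6
   [ 0.6278 -0.0592  0.094 ] 0.0513 103.2
   [ 0.616  -0.0093  0.094 ] 0.0506 13.4
sock in mean [ 0.6474 -0.0287  0.094 ]
   [ 0.6623 -0.0062  0.094 ] 0.0381 -76.5
   [ 0.6712 -0.0433  0.094 ] 0.04 -168.8
   [ 0.632 -0.051  0.094] 0.0377 102.3
   [ 0.624  -0.0142  0.094 ] 0.0391 11.8
bolts mean [ 0.6467 -0.0289  0.014 ]
   [0.6813 0.0269 0.014 ] 0.0927 -77.1
   [ 0.702  -0.0634  0.014 ] 0.0921 -166.7
   [ 0.6124 -0.0846  0.014 ] 0.0926 103.2
   [0.5912 0.0055 0.014 ] 0.0926 13.4
pin tip, shoulder [[ 0.5668 -0.2317  0.012 ]
 [ 0.5052 -0.2359  0.012 ]] 0.061773774946905544
bar [[ 0.5206 -0.1983  0.09  ]
 [ 0.5244 -0.2721  0.09  ]] [ 0.5225 -0.2352  0.09  ] 0.07390381951031266
trun [[ 0.4899 -0.1974  0.016 ]
 [ 0.495  -0.2748  0.016 ]] [ 0.4925 -0.2361  0.016 ] 0.07752444026895743
head rear [[ 0.4433 -0.2281  0.03  ]
 [ 0.4462 -0.25    0.03  ]] [ 0.44474831 -0.23907201  0.03      ]
```

Measured so far:
- **Socket:** (0.647, -0.0285), yaw 13.2°.
- **Post:** (0.528, 0.219), slot axis at -28.8°.
- **Pin:** shoulder near (0.502, -0.236), yaw about 3.7°.

I will grip the post on its plain faces (closing line -118.8°), so the arm moves by (0.280, 0.847) and spins -0.88 rad.

Request:
drive_tool:
  plan:
    - {"x": 0.014, "y": 0.0424, "spin": -0.044}
    - {"x": 0.014, "y": 0.0424, "spin": -0.044}
    - {"x": 0.014, "y": 0.0424, "spin": -0.044}
    - {"x": 0.014, "y": 0.0424, "spin": -0.044}
    - {"x": 0.014, "y": 0.0424, "spin": -0.044}
    - {"x": 0.014, "y": 0.0424, "spin": -0.044}
    - {"x": 0.014, "y": 0.0424, "spin": -0.044}
    - {"x": 0.014, "y": 0.0424, "spin": -0.044}
    - {"x": 0.014, "y": 0.0424, "spin": -0.044}
    - {"x": 0.014, "y": 0.0424, "spin": -0.044}

```text
invalid input
```

Request:
drive_tool:
  plan:
    - {"x": 0.014, "y": 0.0424, "spin": -0.044}
    - {"x": 0.014, "y": 0.0424, "spin": -0.044}
    - {"x": 0.014, "y": 0.0424, "spin": -0.044}
    - {"x": 0.014, "y": 0.0424, "spin": -0.044}
    - {"x": 0.014, "y": 0.0424, "spin": -0.044}
    - {"x": 0.014, "y": 0.0424, "spin": -0.044}
    - {"x": 0.014, "y": 0.0424, "spin": -0.044}
    - {"x": 0.014, "y": 0.0424, "spin": -0.044}
    - {"x": 0.014, "y": 0.0424, "spin": -0.044}
    - {"x": 0.014, "y": 0.0414, "spin": -0.044}

```text
invalid input
```

```bash
python3 -c "
from h import *
s=read_state();print(s['time_s'],s['position'],s['eef_rot'],s['force'],s['joint_positions'].round(1))"
```

```text
0.1 [ 0.24828636 -0.62748516  0.40382267] [ 1.79914874e+02 -8.48090887e-03 -1.58417764e+02] [-0.53728757 -0.0442473   0.63687856] [-51.9  20.6   0.6  -0.  -70.1 -16.5]
```

The plans were refused and the arm has not moved. I'll try with every field given.

Request:
drive_tool:
  plan:
    - {"x": 0.014, "y": 0.0424, "z": 0, "spin": -0.044, "jaw": 0.087}
    - {"x": 0.014, "y": 0.0424, "z": 0, "spin": -0.044, "jaw": 0.087}
    - {"x": 0.014, "y": 0.0424, "z": 0, "spin": -0.044, "jaw": 0.087}
    - {"x": 0.014, "y": 0.0424, "z": 0, "spin": -0.044, "jaw": 0.087}
    - {"x": 0.014, "y": 0.0424, "z": 0, "spin": -0.044, "jaw": 0.087}
    - {"x": 0.014, "y": 0.0424, "z": 0, "spin": -0.044, "jaw": 0.087}
    - {"x": 0.014, "y": 0.0424, "z": 0, "spin": -0.044, "jaw": 0.087}
    - {"x": 0.014, "y": 0.0424, "z": 0, "spin": -0.044, "jaw": 0.087}
    - {"x": 0.014, "y": 0.0424, "z": 0, "spin": -0.044, "jaw": 0.087}
    - {"x": 0.014, "y": 0.0424, "z": 0, "spin": -0.044, "jaw": 0.087}

```text
time_s: 1.35
position: [0.3884, -0.2022, 0.4046]
eef_rot: [180.0, 0.0, 176.3]
force: [0.3, 0.3, 0.0]
gripper_width: 0.993
finger_force: 0.0
```

Request:
drive_tool:
  plan:
    - {"x": 0.014, "y": 0.0424, "z": 0, "spin": -0.044, "jaw": 0.087}
    - {"x": 0.014, "y": 0.0424, "z": 0, "spin": -0.044, "jaw": 0.087}
    - {"x": 0.014, "y": 0.0424, "z": 0, "spin": -0.044, "jaw": 0.087}
    - {"x": 0.014, "y": 0.0424, "z": 0, "spin": -0.044, "jaw": 0.087}
    - {"x": 0.014, "y": 0.0424, "z": 0, "spin": -0.044, "jaw": 0.087}
    - {"x": 0.014, "y": 0.0424, "z": 0, "spin": -0.044, "jaw": 0.087}
    - {"x": 0.014, "y": 0.0424, "z": 0, "spin": -0.044, "jaw": 0.087}
    - {"x": 0.014, "y": 0.0424, "z": 0, "spin": -0.044, "jaw": 0.087}
    - {"x": 0.014, "y": 0.0424, "z": 0, "spin": -0.044, "jaw": 0.087}
    - {"x": 0.0137, "y": 0.0404, "z": 0, "spin": -0.044, "jaw": 0.087}

```text
time_s: 2.6
position: [0.5282, 0.2199, 0.4044]
eef_rot: [-180.0, -0.0, 151.1]
force: [0.1, 0.0, -0.0]
gripper_width: 0.994
finger_force: 0.0
```

Request:
drive_tool:
  plan:
    - {"x": 0, "y": 0, "z": -0.03, "spin": 0, "jaw": 0.087}
    - {"x": 0, "y": 0, "z": -0.03, "spin": 0, "jaw": 0.087}
    - {"x": 0, "y": 0, "z": -0.03, "spin": 0, "jaw": 0.087}
    - {"x": 0, "y": 0, "z": -0.03, "spin": 0, "jaw": 0.087}
    - {"x": 0, "y": 0, "z": -0.02, "spin": 0, "jaw": 0.087}
    - {"x": 0, "y": 0, "z": 0, "spin": 0, "jaw": 0.087}

```text
time_s: 3.35
position: [0.5275, 0.2179, 0.2629]
eef_rot: [-179.8, -0.1, 151.2]
force: [0.2, -0.3, 0.9]
gripper_width: 0.994
finger_force: 0.0
```

Request:
drive_tool:
  plan:
    - {"x": 0, "y": 0, "z": 0, "spin": 0, "jaw": 0.02}
    - {"x": 0, "y": 0, "z": 0, "spin": 0, "jaw": 0.02}
    - {"x": 0, "y": 0, "z": 0, "spin": 0, "jaw": 0.02}
    - {"x": 0, "y": 0, "z": 0, "spin": 0, "jaw": 0.02}
    - {"x": 0, "y": 0, "z": 0, "spin": 0, "jaw": 0.02}
    - {"x": 0, "y": 0, "z": 0, "spin": 0, "jaw": 0.02}

```text
time_s: 4.1
position: [0.528, 0.2184, 0.2647]
eef_rot: [-180.0, -0.0, 151.2]
force: [0.3, -0.5, 1.1]
gripper_width: 0.41
finger_force: 30.0
```

Request:
drive_tool:
  plan:
    - {"x": 0, "y": 0, "z": 0.035, "spin": 0, "jaw": 0.02}
    - {"x": 0, "y": 0, "z": 0.035, "spin": 0, "jaw": 0.02}
    - {"x": 0, "y": 0, "z": 0.035, "spin": 0, "jaw": 0.02}
    - {"x": 0.007, "y": -0.007, "z": 0.025, "spin": 0.033, "jaw": 0.02}
    - {"x": 0.02, "y": -0.04, "z": 0, "spin": 0.12, "jaw": 0.02}
    - {"x": 0.02, "y": -0.04, "z": 0, "spin": 0.12, "jaw": 0.02}
    - {"x": 0.02, "y": -0.04, "z": 0, "spin": 0.12, "jaw": 0.02}
    - {"x": 0.02, "y": -0.04, "z": 0, "spin": 0.12, "jaw": 0.02}
    - {"x": 0.02, "y": -0.04, "z": 0, "spin": 0.12, "jaw": 0.02}
    - {"x": 0.012, "y": -0.04, "z": 0, "spin": 0.1, "jaw": 0.02}

```text
time_s: 5.35
position: [0.6475, -0.03, 0.3936]
eef_rot: [180.0, -0.1, -166.6]
force: [0.9, 0.1, -2.6]
gripper_width: 0.413
finger_force: 30.0
```

Request:
drive_tool:
  plan:
    - {"x": 0, "y": 0, "z": -0.015, "spin": 0, "jaw": 0.02}
    - {"x": 0, "y": 0, "z": -0.015, "spin": 0, "jaw": 0.02}
    - {"x": 0, "y": 0, "z": 0, "spin": 0, "jaw": 0.02}
    - {"x": 0, "y": 0, "z": 0, "spin": 0, "jaw": 0.02}

```text
time_s: 5.85
position: [0.6471, -0.0278, 0.3649]
eef_rot: [-180.0, 0.0, -166.8]
force: [0.4, 0.7, -2.7]
gripper_width: 0.405
finger_force: 30.0
```

Run:
```python
from h import *
import pickle
s=read_state();print(s['position'],s['eef_rot'])
c=snapshot("side");pickle.dump(c,open("s1.pkl","wb"));t=snapshot("top");pickle.dump(t,open("t1.pkl","wb"))
u,v=[int(x) for x in w2px(c,[.647,-.0285,.12])]
print(u,v)
save(c,"pics/s1.png",(u-50,v-40,u+50,v+50),6)
```

```text
[ 0.64708258 -0.02776248  0.36492765] [-1.79986487e+02  8.37209584e-03 -1.66766146e+02]
306 175
```

View pics/s1.png

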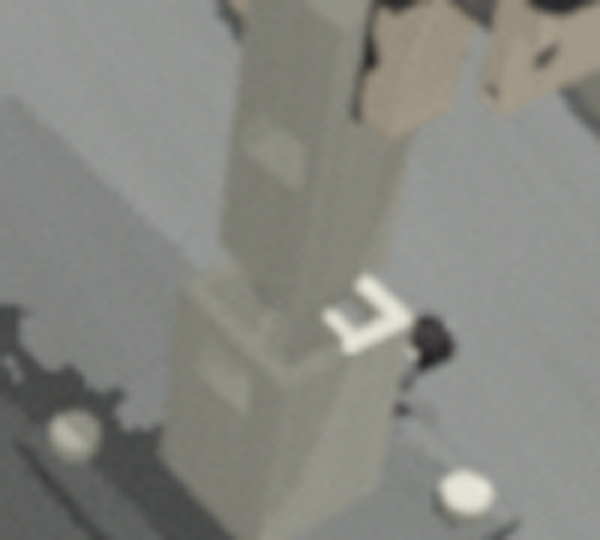

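The post hangs slightly above the bore, with its slot at (275,155) and the socket slot at (228,385), both facing -x. I'll compare where they sit.

Run:
```python
from h import *
import pickle
c=pickle.load(open("s1.pkl","rb"))
a=np.radians(13.2); ex=np.array([np.cos(a),np.sin(a)]); ey=np.array([-ex[1],ex[0]]); o=np.array([.647,-.0285])
def f(n,X,Y,z):
    p=px2w(c,256+X/6-.42,135+Y/6-.42,z)[:2]-o; print(n,(p@ex).round(4),(p@ey).round(4))
f("post slot (-18,0)",275,156,.1662)
f("sock slot (-25.5,0)",227,385,.076)
f("sock top near corner (-25.5,-25.5)",283,379,.094)
f("sock top left corner (-25.5,25.5)",187,286,.094)
f("sock top right corner (25.5,-25.5)",411,318,.094)
# post near vertical edge at -18,-18 seen at height .16?  predicted px
for z in(.115,.15,.19):
    P=np.r_[o-18e-3*ex-18e-3*ey,z]; u=w2px(c,P); print(z,(u[0]-256+.42)*6,(u[1]-135+.42)*6)
    P=np.r_[o-18e-3*ex+18e-3*ey,z]; u=w2px(c,P); print('  L',(u[0]-256+.42)*6,(u[1]-135+.42)*6)
```

```text
post slot (-18,0) -0.0188 -0.0014
sock slot (-25.5,0) -0.0264 -0.0029
sock top near corner (-25.5,-25.5) -0.0222 -0.0216
sock top left corner (-25.5,25.5) -0.0228 0.0242
sock top right corner (25.5,-25.5) 0.0259 -0.0238
0.115 294.1200000000001 317.52
  L 217.91999999999987 243.71999999999994
0.15 308.52 231.71999999999994
  L 228.71999999999994 157.92000000000004
0.19 326.52 124.32000000000008
  L 241.91999999999987 50.519999999999996
```

Aligned to within about 1.5 mm. I'll lower the post in steps and watch the force.

Request:
drive_tool:
  plan:
    - {"x": 0, "y": 0, "z": -0.006, "spin": 0, "jaw": 0.02}
    - {"x": 0, "y": 0, "z": -0.006, "spin": 0, "jaw": 0.02}
    - {"x": 0, "y": 0, "z": -0.004, "spin": 0, "jaw": 0.02}
    - {"x": 0, "y": 0, "z": -0.004, "spin": 0, "jaw": 0.02}
    - {"x": 0, "y": 0, "z": 0, "spin": 0, "jaw": 0.02}

```text
time_s: 6.58
position: [0.647, -0.0287, 0.3442]
eef_rot: [180.0, -0.0, -166.8]
force: [-0.2, -0.1, -2.7]
gripper_width: 0.412
finger_force: 30.0
```

Request:
drive_tool:
  plan:
    - {"x": 0, "y": 0, "z": -0.005, "spin": 0, "jaw": 0.02}
    - {"x": 0, "y": 0, "z": -0.005, "spin": 0, "jaw": 0.02}
    - {"x": 0, "y": 0, "z": -0.005, "spin": 0, "jaw": 0.02}
    - {"x": 0, "y": 0, "z": -0.005, "spin": 0, "jaw": 0.02}
    - {"x": 0, "y": 0, "z": 0, "spin": 0, "jaw": 0.02}

```text
time_s: 7.2
position: [0.6469, -0.0287, 0.324]
eef_rot: [180.0, -0.1, -166.8]
force: [-0.4, -0.4, -2.3]
gripper_width: 0.408
finger_force: 30.0
```

Request:
drive_tool:
  plan:
    - {"x": 0, "y": 0, "z": -0.006, "spin": 0, "jaw": 0.02}
    - {"x": 0, "y": 0, "z": -0.006, "spin": 0, "jaw": 0.02}
    - {"x": 0, "y": 0, "z": -0.006, "spin": 0, "jaw": 0.02}
    - {"x": 0, "y": 0, "z": -0.006, "spin": 0, "jaw": 0.02}
    - {"x": 0, "y": 0, "z": -0.006, "spin": 0, "jaw": 0.02}
    - {"x": 0, "y": 0, "z": 0, "spin": 0, "jaw": 0.02}

```text
time_s: 7.95
position: [0.6469, -0.0287, 0.2939]
eef_rot: [180.0, -0.1, -166.8]
force: [0.3, -0.2, -2.4]
gripper_width: 0.408
finger_force: 30.0
```

Request:
drive_tool:
  plan:
    - {"x": 0, "y": 0, "z": -0.005, "spin": 0, "jaw": 0.02}
    - {"x": 0, "y": 0, "z": -0.005, "spin": 0, "jaw": 0.02}
    - {"x": 0, "y": 0, "z": -0.005, "spin": 0, "jaw": 0.02}
    - {"x": 0, "y": 0, "z": -0.004, "spin": 0, "jaw": 0.02}
    - {"x": 0, "y": 0, "z": 0, "spin": 0, "jaw": 0.02}

```text
time_s: 8.57
position: [0.6466, -0.0287, 0.2748]
eef_rot: [180.0, -0.1, -166.8]
force: [-3.2, -1.1, -3.4]
gripper_width: 0.405
finger_force: 30.0
```

Request:
drive_tool:
  plan:
    - {"x": 0, "y": 0, "z": -0.0007, "spin": 0, "jaw": 0.02}
    - {"x": 0, "y": 0, "z": 0, "spin": 0, "jaw": 0.02}
    - {"x": 0, "y": 0, "z": 0, "spin": 0, "jaw": 0.02}

```text
time_s: 8.95
position: [0.6468, -0.0287, 0.2748]
eef_rot: [180.0, -0.0, -166.8]
force: [-4.3, -1.9, -1.4]
gripper_width: 0.411
finger_force: 30.0
```

The post is on the floor. Release, lift and go to the pin.

Request:
drive_tool:
  plan:
    - {"x": 0, "y": 0, "z": 0, "spin": 0, "jaw": 0.08}
    - {"x": 0, "y": 0, "z": 0, "spin": 0, "jaw": 0.08}
    - {"x": 0, "y": 0, "z": 0, "spin": 0, "jaw": 0.08}
    - {"x": 0, "y": 0, "z": 0, "spin": 0, "jaw": 0.08}
    - {"x": 0, "y": 0, "z": 0.03, "spin": 0, "jaw": 0.08}
    - {"x": 0, "y": 0, "z": 0.04, "spin": 0, "jaw": 0.08}
    - {"x": 0, "y": 0, "z": 0.03, "spin": 0, "jaw": 0.08}
    - {"x": -0.02, "y": 0, "z": 0, "spin": 0, "jaw": 0.08}

```text
time_s: 9.95
position: [0.6283, -0.0285, 0.3778]
eef_rot: [-180.0, 0.3, -166.8]
force: [-0.1, -0.5, -1.3]
gripper_width: 0.914
finger_force: 0.0
```

Request:
drive_tool:
  plan:
    - {"x": -0.023, "y": -0.03, "z": 0, "spin": -0.024, "jaw": 0.08}
    - {"x": -0.023, "y": -0.03, "z": 0, "spin": -0.024, "jaw": 0.08}
    - {"x": -0.023, "y": -0.03, "z": 0, "spin": -0.024, "jaw": 0.08}
    - {"x": -0.023, "y": -0.03, "z": 0, "spin": -0.024, "jaw": 0.08}
    - {"x": -0.023, "y": -0.03, "z": 0, "spin": -0.024, "jaw": 0.08}
    - {"x": -0.023, "y": -0.03, "z": 0, "spin": -0.024, "jaw": 0.08}
    - {"x": -0.026, "y": -0.0296, "z": 0, "spin": -0.022, "jaw": 0.08}
    - {"x": 0, "y": 0, "z": 0, "spin": 0, "jaw": 0.08}

```text
time_s: 10.95
position: [0.4615, -0.2396, 0.3753]
eef_rot: [-180.0, 0.0, -176.5]
force: [-0.1, 0.4, 0.6]
gripper_width: 0.912
finger_force: 0.0
```

Run:
```python
from h import *
import pickle
s=read_state();print(s['time_s'],s['position'],s['eef_rot'])
c=snapshot("side");pickle.dump(c,open("s2.pkl","wb"));t=snapshot("top");pickle.dump(t,open("t2.pkl","wb"))
save(c,"pics/s2.png",(200,120,380,384),2.2)
a=cv2.imread("pics/s2.png")
u,v=[int(x) for x in w2px(c,[.502,-.236,.02])]
print(u,v); b=cv2.resize(c["pixels"][v-33:v+37,u-40:u+40,::-1],None,fx=5,fy=5,interpolation=cv2.INTER_CUBIC)
H=max(a.shape[0],b.shape[0]); P=lambda i:cv2.copyMakeBorder(i,0,H-i.shape[0],0,0,0)
cv2.imwrite("pics/s2.png",np.hstack([P(a),P(b)])); print(a.shape)
```

```text
10.95 [ 0.46149812 -0.23963001  0.37529357] [-1.79995040e+02  3.14075110e-02 -1.76501538e+02]
273 337
(581, 396, 3)
```

View pics/s2.png

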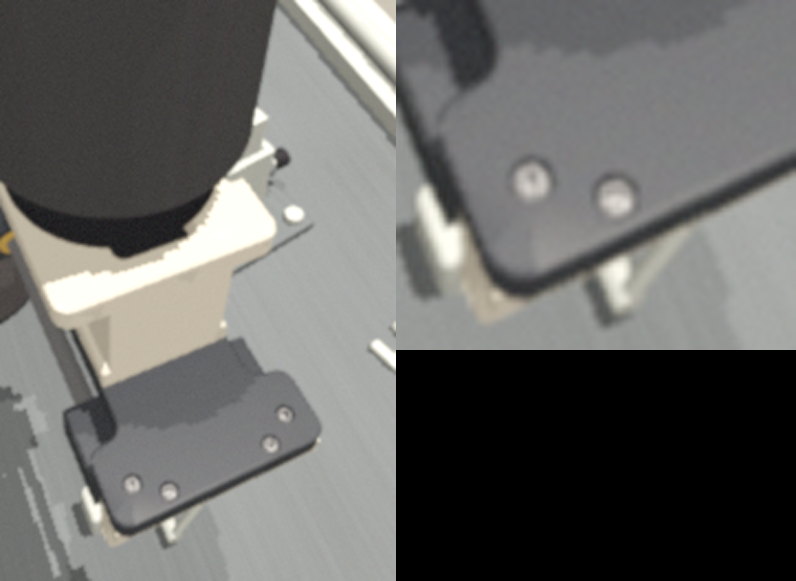

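The gripper hides the pin from this camera, so I go by the first measurement: shift +2, +1 mm and descend.

Request:
drive_tool:
  plan:
    - {"x": 0.002, "y": 0.001, "z": -0.03, "spin": 0, "jaw": 0.08}
    - {"x": 0, "y": 0, "z": -0.03, "spin": 0, "jaw": 0.08}
    - {"x": 0, "y": 0, "z": -0.03, "spin": 0, "jaw": 0.08}
    - {"x": 0, "y": 0, "z": -0.03, "spin": 0, "jaw": 0.08}
    - {"x": 0, "y": 0, "z": -0.03, "spin": 0, "jaw": 0.08}
    - {"x": 0, "y": 0, "z": -0.02, "spin": 0, "jaw": 0.08}
    - {"x": 0, "y": 0, "z": -0.01, "spin": 0, "jaw": 0.08}
    - {"x": 0, "y": 0, "z": 0, "spin": 0, "jaw": 0.08}
    - {"x": 0, "y": 0, "z": 0, "spin": 0, "jaw": 0.08}

```text
time_s: 12.18
position: [0.4656, -0.2371, 0.1957]
eef_rot: [-180.0, 0.1, -176.3]
force: [-0.2, 0.4, -0.4]
gripper_width: 0.911
finger_force: 0.0
```

Request:
drive_tool:
  plan:
    - {"x": -0.0025, "y": -0.001, "z": -0.008, "spin": 0, "jaw": 0.08}
    - {"x": 0, "y": 0, "z": -0.006, "spin": 0, "jaw": 0.08}
    - {"x": 0, "y": 0, "z": 0, "spin": 0, "jaw": 0.08}
    - {"x": 0, "y": 0, "z": 0, "spin": 0, "jaw": 0.08}

```text
time_s: 12.68
position: [0.4626, -0.2383, 0.181]
eef_rot: [-180.0, -0.0, -176.3]
force: [0.5, 0.5, -0.1]
gripper_width: 0.912
finger_force: 0.0
```

Request:
drive_tool:
  plan:
    - {"x": 0, "y": 0, "z": 0, "spin": 0, "jaw": 0.005}
    - {"x": 0, "y": 0, "z": 0, "spin": 0, "jaw": 0.005}
    - {"x": 0, "y": 0, "z": 0, "spin": 0, "jaw": 0.005}
    - {"x": 0, "y": 0, "z": 0, "spin": 0, "jaw": 0.005}
    - {"x": 0, "y": 0, "z": 0, "spin": 0, "jaw": 0.005}
    - {"x": 0, "y": 0, "z": 0, "spin": 0, "jaw": 0.005}
    - {"x": 0, "y": 0, "z": 0, "spin": 0, "jaw": 0.005}

```text
time_s: 13.55
position: [0.4625, -0.2382, 0.1809]
eef_rot: [180.0, -0.0, -176.3]
force: [-0.5, 0.0, 0.7]
gripper_width: 0.273
finger_force: 29.9
```

Request:
drive_tool:
  plan:
    - {"x": 0, "y": 0, "z": 0.02, "spin": 0, "jaw": 0.005}
    - {"x": 0, "y": 0, "z": 0.03, "spin": 0, "jaw": 0.005}
    - {"x": 0.003, "y": 0.0264, "z": 0.02, "spin": 0.026, "jaw": 0.005}
    - {"x": 0.008, "y": 0.03, "z": 0, "spin": 0.028, "jaw": 0.005}
    - {"x": 0.008, "y": 0.03, "z": 0, "spin": 0.028, "jaw": 0.005}
    - {"x": 0.008, "y": 0.03, "z": 0, "spin": 0.028, "jaw": 0.005}
    - {"x": 0.008, "y": 0.03, "z": 0, "spin": 0.028, "jaw": 0.005}
    - {"x": 0.008, "y": 0.03, "z": 0, "spin": 0.028, "jaw": 0.005}
    - {"x": 0, "y": 0, "z": 0, "spin": 0, "jaw": 0.005}
    - {"x": 0, "y": 0, "z": 0, "spin": 0, "jaw": 0.005}

```text
time_s: 14.8
position: [0.505, -0.0619, 0.2505]
eef_rot: [180.0, -0.1, -166.8]
force: [-0.0, 0.1, -3.1]
gripper_width: 0.272
finger_force: 29.9
```

Run:
```python
from h import *
import pickle
s=read_state();print(s['time_s'],s['position'],s['eef_rot'])
c=snapshot("side");pickle.dump(c,open("s3.pkl","wb"));t=snapshot("top");pickle.dump(t,open("t3.pkl","wb"))
u,v=[int(x) for x in w2px(c,[.605,-.038,.08])];print(u,v)
a=c["pixels"][v-45:v+40,u-45:u+45,::-1]
u,v=[int(x) for x in w2px(t,[.61,-.037,.08])];print(u,v)
b=t["pixels"][v-45:v+40,u-32:u+32,::-1]
cv2.imwrite("pics/s3.png",cv2.resize(np.hstack([a,b]),None,fx=5.19,fy=5.19,interpolation=cv2.INTER_CUBIC))
```

```text
14.8 [ 0.50503751 -0.06191083  0.25049749] [ 1.79988578e+02 -7.91818275e-02 -1.66834142e+02]
285 200
282 168
```

View pics/s3.png

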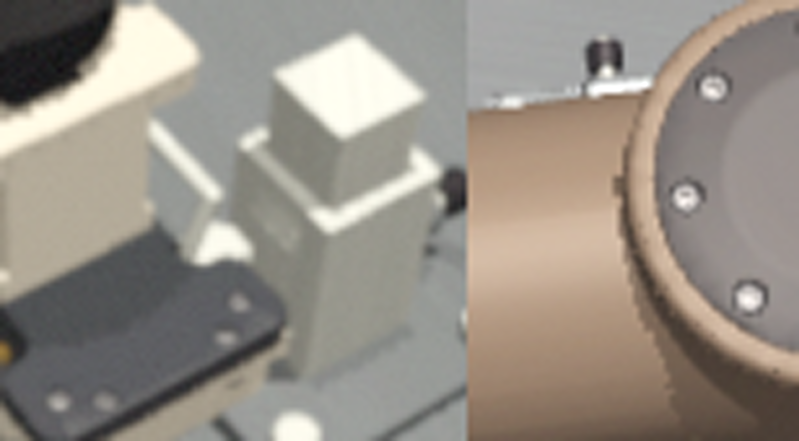

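The post is seated, protruding from the socket, top corners (275,75),(353,35),(425,97),(348,139). The pin tip (225,240) points at the slot (283,230).

Run:
```python
from h import *
import pickle
c=pickle.load(open("s3.pkl","rb"));k=5.19
a=np.radians(13.2); ex=np.array([np.cos(a),np.sin(a)]); ey=np.array([-ex[1],ex[0]]); o=np.array([.647,-.0285])
def f(n,X,Y,z):
    p=px2w(c,240+X/k-.4,155+Y/k-.4,z)[:2]-o; p=np.array([p@ex,p@ey]);print(n,p.round(4));return p
P=np.array([f("post",*q,.130) for q in[(275,75),(353,35),(425,97),(348,139)]]);print(P.mean(0))
f("slot",280,230,.076)
f("tip end",253,247,.076); 
T=np.array([.50504,-.06191])-o; print("tcp",T@ex,T@ey)
for x in(-.04,-.055):
  for y in(-.009,0,.009):
    for z in(.07,.082):
        w=w2px(c,np.r_[o+ex*x+ey*(y+T@ey),z]); print(x,y,z,[round((w[0]-240+.4)*k),round((w[1]-155+.4)*k)])
w=w2px(c,np.r_[o-ex*.0255,.076]);print("slot pred",[round((w[0]-240+.4)*k),round((w[1]-155+.4)*k)])
```

```text
post [-0.0178  0.0183]
post [0.0172 0.0192]
post [ 0.0179 -0.0178]
post [-0.0163 -0.0187]
[0.00023852 0.00026268]
slot [-0.0265 -0.0033]
tip end [-0.0393 -0.0043]
tcp -0.14583846362227082 -0.0001105816240835979
-0.04 -0.009 0.07 [258, 268]
-0.04 -0.009 0.082 [261, 245]
-0.04 0 0.07 [243, 251]
-0.04 0 0.082 [245, 229]
-0.04 0.009 0.07 [227, 235]
-0.04 0.009 0.082 [230, 213]
-0.055 -0.009 0.07 [224, 286]
-0.055 -0.009 0.082 [226, 264]
-0.055 0 0.07 [209, 269]
-0.055 0 0.082 [211, 247]
-0.055 0.009 0.07 [194, 253]
-0.055 0.009 0.082 [195, 230]
slot pred [277, 223]
```

Everything lines up. Advance along the socket's x.

Request:
drive_tool:
  plan:
    - {"x": 0.0097, "y": 0.0023, "z": 0, "spin": 0, "jaw": 0.005}
    - {"x": 0.0058, "y": 0.0014, "z": 0, "spin": 0, "jaw": 0.005}
    - {"x": 0.0049, "y": 0.0011, "z": 0, "spin": 0, "jaw": 0.005}
    - {"x": 0.0049, "y": 0.0011, "z": 0, "spin": 0, "jaw": 0.005}
    - {"x": 0, "y": 0, "z": 0, "spin": 0, "jaw": 0.005}

```text
time_s: 15.52
position: [0.5312, -0.0558, 0.2509]
eef_rot: [-180.0, -0.0, -166.8]
force: [0.2, -0.2, -4.2]
gripper_width: 0.271
finger_force: 29.9
```

Request:
drive_tool:
  plan:
    - {"x": 0.0078, "y": 0.0018, "z": 0, "spin": 0, "jaw": 0.005}
    - {"x": 0.0078, "y": 0.0018, "z": 0, "spin": 0, "jaw": 0.005}
    - {"x": 0.0078, "y": 0.0018, "z": 0, "spin": 0, "jaw": 0.005}
    - {"x": 0.0078, "y": 0.0019, "z": 0, "spin": 0, "jaw": 0.005}
    - {"x": 0.0078, "y": 0.0019, "z": 0, "spin": 0, "jaw": 0.005}
    - {"x": 0.0078, "y": 0.0018, "z": 0, "spin": 0, "jaw": 0.005}
    - {"x": 0, "y": 0, "z": 0, "spin": 0, "jaw": 0.005}

```text
time_s: 16.4
position: [0.5782, -0.0448, 0.2508]
eef_rot: [-180.0, 0.0, -166.8]
force: [-0.9, 0.3, -3.5]
gripper_width: 0.271
finger_force: 29.9
```

Request:
drive_tool:
  plan:
    - {"x": 0.0039, "y": 0.0009, "z": 0, "spin": 0, "jaw": 0.005}
    - {"x": 0.001, "y": 0.0002, "z": 0, "spin": 0, "jaw": 0.005}
    - {"x": 0, "y": 0, "z": 0, "spin": 0, "jaw": 0.005}

```text
time_s: 16.77
position: [0.5825, -0.0438, 0.251]
eef_rot: [180.0, 0.0, -166.8]
force: [0.1, -0.0, -3.7]
gripper_width: 0.273
finger_force: 29.9
```

Request:
drive_tool:
  plan:
    - {"x": 0.001, "y": 0.0002, "z": 0, "spin": 0, "jaw": 0.005}
    - {"x": 0, "y": 0, "z": 0, "spin": 0, "jaw": 0.005}

```text
time_s: 17.02
position: [0.5835, -0.0437, 0.251]
eef_rot: [180.0, 0.0, -166.8]
force: [0.3, -1.0, -2.9]
gripper_width: 0.273
finger_force: 29.9
```

Request:
drive_tool:
  plan:
    - {"x": 0.001, "y": 0.0002, "z": 0, "spin": 0, "jaw": 0.005}
    - {"x": 0.001, "y": 0.0002, "z": 0, "spin": 0, "jaw": 0.005}
    - {"x": 0, "y": 0, "z": 0, "spin": 0, "jaw": 0.005}

```text
time_s: 17.4
position: [0.5845, -0.0435, 0.2507]
eef_rot: [180.0, -0.2, -166.9]
force: [-5.4, -0.7, 0.5]
gripper_width: 0.273
finger_force: 29.9
```

Contact, the shoulder is home. Release and lift straight up.

Request:
drive_tool:
  plan:
    - {"x": 0, "y": 0, "z": 0, "spin": 0, "jaw": 0.05}
    - {"x": 0, "y": 0, "z": 0, "spin": 0, "jaw": 0.05}
    - {"x": 0, "y": 0, "z": 0, "spin": 0, "jaw": 0.05}
    - {"x": 0, "y": 0, "z": 0.02, "spin": 0, "jaw": 0.05}
    - {"x": 0, "y": 0, "z": 0.03, "spin": 0, "jaw": 0.05}
    - {"x": 0, "y": 0, "z": 0.03, "spin": 0, "jaw": 0}
    - {"x": 0, "y": 0, "z": 0.02, "spin": 0, "jaw": 0}
    - {"x": 0, "y": 0, "z": 0, "spin": 0, "jaw": 0}
    - {"x": 0, "y": 0, "z": 0, "spin": 0, "jaw": 0}
    - {"x": 0, "y": 0, "z": 0, "spin": 0, "jaw": 0}

```text
time_s: 18.65
position: [0.5853, -0.0433, 0.3499]
eef_rot: [180.0, -0.1, -166.8]
force: [0.7, 0.1, 0.6]
gripper_width: 0.062
finger_force: 0.0
```

Run:
```python
from h import *
import pickle
s=read_state();print(s['time_s'],s['position'],s['eef_rot'])
c=snapshot("side");pickle.dump(c,open("s4.pkl","wb"))
u,v=[int(x) for x in w2px(c,[.62,-.035,.13])];print(u,v)
save(c,"pics/s4.png",(u-60,v-50,u+60,v+60),5)
```

```text
18.65 [ 0.58531279 -0.04326479  0.3499395 ] [ 1.79991623e+02 -9.11018727e-02 -1.66841725e+02]
294 177
```

View pics/s4.png

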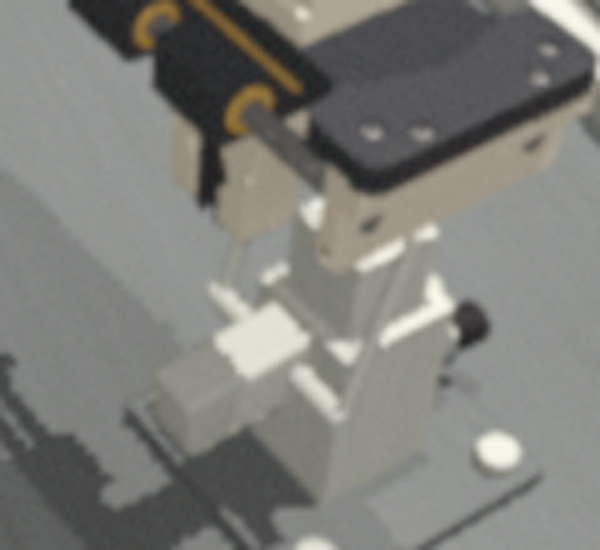

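The pin is home with its head against the socket. The bail is still open, with legs from (340,410) to (430,240). The fingers are nearly closed behind the bar. Lower the tips to just under the bar and push forward.

Request:
drive_tool:
  plan:
    - {"x": 0, "y": 0, "z": -0.02, "spin": 0, "jaw": 0}
    - {"x": 0.0195, "y": 0.0046, "z": 0, "spin": 0, "jaw": 0}
    - {"x": 0.0195, "y": 0.0046, "z": 0, "spin": 0, "jaw": 0}
    - {"x": 0.0097, "y": 0.0023, "z": 0, "spin": 0, "jaw": 0}
    - {"x": 0, "y": 0, "z": 0, "spin": 0, "jaw": 0}

```text
time_s: 19.32
position: [0.6335, -0.0319, 0.3293]
eef_rot: [180.0, -0.2, -166.9]
force: [-4.4, -1.7, -2.7]
gripper_width: 0.007
finger_force: 2.2
```

Request:
drive_tool:
  plan:
    - {"x": 0.0097, "y": 0.0023, "z": -0.006, "spin": 0, "jaw": 0}
    - {"x": 0.0097, "y": 0.0023, "z": -0.006, "spin": 0, "jaw": 0}
    - {"x": 0.0078, "y": 0.0018, "z": -0.004, "spin": 0, "jaw": 0}
    - {"x": 0, "y": 0, "z": 0, "spin": 0, "jaw": 0}

```text
time_s: 19.82
position: [0.6615, -0.0253, 0.3141]
eef_rot: [180.0, -0.1, -166.8]
force: [-4.6, -1.6, -2.6]
gripper_width: 0.004
finger_force: 2.3
```

Request:
drive_tool:
  plan:
    - {"x": 0.0058, "y": 0.0014, "z": -0.002, "spin": 0, "jaw": 0}
    - {"x": 0.0068, "y": 0.0016, "z": 0, "spin": 0, "jaw": 0}
    - {"x": 0.0068, "y": 0.0016, "z": 0, "spin": 0, "jaw": 0}
    - {"x": 0, "y": 0, "z": 0, "spin": 0, "jaw": 0}

```text
time_s: 20.32
position: [0.682, -0.0204, 0.3141]
eef_rot: [-180.0, 0.2, -166.8]
force: [-0.5, -0.6, 0.2]
gripper_width: 0.007
finger_force: 0.0
```

The force has dropped to zero, so the bail has probably snapped. Lift clear and look.

Request:
drive_tool:
  plan:
    - {"x": 0, "y": 0, "z": 0.02, "spin": 0, "jaw": 0}
    - {"x": 0, "y": 0, "z": 0.04, "spin": 0, "jaw": 0}
    - {"x": 0, "y": 0, "z": 0.03, "spin": 0, "jaw": 0}
    - {"x": -0.02, "y": 0.04, "z": 0, "spin": 0, "jaw": 0}
    - {"x": -0.02, "y": 0.04, "z": 0, "spin": 0, "jaw": 0}
    - {"x": -0.02, "y": 0.04, "z": 0, "spin": 0, "jaw": 0}
    - {"x": -0.02, "y": 0.04, "z": 0, "spin": 0, "jaw": 0}
    - {"x": 0, "y": 0, "z": 0, "spin": 0, "jaw": 0}

```text
time_s: 21.32
position: [0.5999, 0.1418, 0.4042]
eef_rot: [179.9, 0.2, -166.6]
force: [0.3, -0.0, 0.4]
gripper_width: 0.004
finger_force: 0.0
```

Run:
```python
from h import *
s=read_state();print(s['time_s'],s['position'],s['force'])
c=snapshot("side");t=snapshot("top")
u,v=[int(x) for x in w2px(c,[.645,-.03,.08])];a=c["pixels"][v-45:v+45,u-45:u+45,::-1]
u,v=[int(x) for x in w2px(t,[.645,-.03,.08])];b=t["pixels"][v-45:v+45,u-40:u+40,::-1]
cv2.imwrite("pics/s5.png",cv2.resize(np.hstack([a,b]),None,fx=4.7,fy=4.7,interpolation=cv2.INTER_CUBIC))
```

```text
21.325 [0.5998728  0.14176705 0.40421911] [ 0.31720018 -0.00947207  0.36214151]
```

View pics/s5.png

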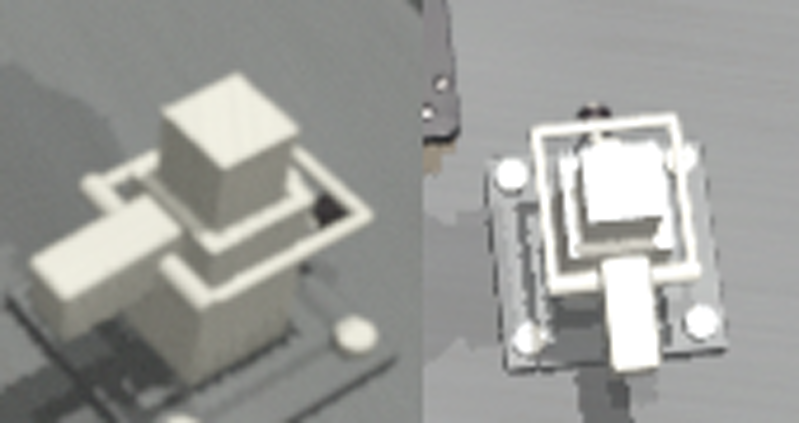

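The bail is shut: the U lies level round the socket, with its bar at (370,213) beyond the far face. One check that the shoulder is still home before handing in.

Run:
```python
from h import *
c=snapshot("side");t=snapshot("top");k=4.7
a=np.radians(13.2); ex=np.array([np.cos(a),np.sin(a)]); ey=np.array([-ex[1],ex[0]]); o=np.array([.647,-.0285])
u,v=[int(x) for x in w2px(c,[.645,-.03,.08])];ut,vt=[int(x) for x in w2px(t,[.645,-.03,.08])]
def f(n,cam,X,Y,z):
    p=px2w(cam,(u-45+X/k if cam is c else ut-40+(X-90*k)/k)-.4,(v if cam is c else vt)-45+Y/k-.4,z)[:2]-o;print(n,[round(p@ex,4),round(p@ey,4)])
f("trun R side",c,206,300,.086);f("trun L side",c,93,185,.086);f("bar R side",c,370,213,.08)
f("trun L top",t,556,284,.087);f("trun R top",t,694,270,.087);f("bar mid top",t,604,126,.08)
f("head rear top",t,636,368,.1);f("rear L side",c,32,262,.1);f("rear R side",c,65,303,.1)
```

```text
trun R side [np.float64(-0.0362), np.float64(-0.0365)]
trun L side [np.float64(-0.0365), np.float64(0.034)]
bar R side [np.float64(0.0497), np.float64(-0.0342)]
trun L top [np.float64(-0.0365), np.float64(0.0341)]
trun R top [np.float64(-0.0363), np.float64(-0.0347)]
bar mid top [np.float64(0.0458), np.float64(0.0001)]
head rear top [np.float64(-0.0856), np.float64(0.0013)]
rear L side [np.float64(-0.0868), np.float64(0.0048)]
rear R side [np.float64(-0.088), np.float64(-0.0177)]
```

The shoulder is about 2–4 mm off the face. That is in tolerance, but a light nudge on the head's rear will add margin.

Request:
drive_tool:
  plan:
    - {"x": -0.015, "y": -0.04, "z": 0, "spin": 0, "jaw": 0}
    - {"x": -0.015, "y": -0.04, "z": 0, "spin": 0, "jaw": 0}
    - {"x": -0.015, "y": -0.04, "z": 0, "spin": 0, "jaw": 0}
    - {"x": -0.015, "y": -0.04, "z": 0, "spin": 0, "jaw": 0}
    - {"x": -0.0147, "y": -0.039, "z": 0, "spin": 0, "jaw": 0}
    - {"x": 0, "y": 0, "z": -0.05, "spin": 0, "jaw": 0}
    - {"x": 0, "y": 0, "z": -0.05, "spin": 0, "jaw": 0}
    - {"x": 0, "y": 0, "z": -0.05, "spin": 0, "jaw": 0}
    - {"x": 0, "y": 0, "z": 0, "spin": 0, "jaw": 0}

```text
time_s: 22.65
position: [0.5248, -0.061, 0.25]
eef_rot: [180.0, -0.4, -167.0]
force: [0.0, 0.4, 0.9]
gripper_width: 0.006
finger_force: 0.0
```

Request:
drive_tool:
  plan:
    - {"x": 0.0097, "y": 0.0023, "z": 0, "spin": 0, "jaw": 0}
    - {"x": 0.0049, "y": 0.0011, "z": 0, "spin": 0, "jaw": 0}
    - {"x": 0.0029, "y": 0.0007, "z": 0, "spin": 0, "jaw": 0}
    - {"x": 0, "y": 0, "z": 0, "spin": 0, "jaw": 0}

```text
time_s: 23.15
position: [0.544, -0.0555, 0.2537]
eef_rot: [180.0, 0.1, -166.8]
force: [0.7, 0.4, -0.3]
gripper_width: 0.006
finger_force: 0.0
```

Request:
drive_tool:
  plan:
    - {"x": 0.0029, "y": 0.0007, "z": 0, "spin": 0, "jaw": 0}
    - {"x": 0.0029, "y": 0.0007, "z": 0, "spin": 0, "jaw": 0}
    - {"x": 0, "y": 0, "z": 0, "spin": 0, "jaw": 0}

```text
time_s: 23.52
position: [0.5497, -0.0541, 0.2529]
eef_rot: [-180.0, 0.0, -166.8]
force: [1.1, 0.0, 0.4]
gripper_width: 0.003
finger_force: 0.0
```

Request:
drive_tool:
  plan:
    - {"x": 0.002, "y": 0.0005, "z": 0, "spin": 0, "jaw": 0}
    - {"x": 0, "y": 0, "z": 0, "spin": 0, "jaw": 0}

```text
time_s: 23.78
position: [0.5516, -0.0537, 0.2529]
eef_rot: [-180.0, -0.0, -166.8]
force: [-1.2, -0.4, 0.7]
gripper_width: 0.001
finger_force: 0.0
```

Request:
drive_tool:
  plan:
    - {"x": 0.0015, "y": 0.0003, "z": 0, "spin": 0, "jaw": 0}
    - {"x": 0, "y": 0, "z": 0, "spin": 0, "jaw": 0}

```text
time_s: 24.02
position: [0.553, -0.0534, 0.253]
eef_rot: [-180.0, 0.0, -166.8]
force: [-0.3, -1.4, 0.6]
gripper_width: 0.004
finger_force: 0.0
```

Request:
drive_tool:
  plan:
    - {"x": 0.001, "y": 0.0002, "z": 0, "spin": 0, "jaw": 0}
    - {"x": 0, "y": 0, "z": 0, "spin": 0, "jaw": 0}

```text
time_s: 24.28
position: [0.5538, -0.0533, 0.2529]
eef_rot: [180.0, -0.0, -166.8]
force: [-0.5, 0.5, 0.4]
gripper_width: 0.006
finger_force: 0.3
```

Request:
drive_tool:
  plan:
    - {"x": 0.0015, "y": 0.0003, "z": 0, "spin": 0, "jaw": 0}
    - {"x": 0, "y": 0, "z": 0, "spin": 0, "jaw": 0}

```text
time_s: 24.52
position: [0.5544, -0.0532, 0.2526]
eef_rot: [180.0, -0.2, -166.9]
force: [-5.5, -0.2, 3.2]
gripper_width: 0.006
finger_force: 2.5
```

Request:
drive_tool:
  plan:
    - {"x": 0.0015, "y": 0.0003, "z": 0, "spin": 0, "jaw": 0}
    - {"x": 0, "y": 0, "z": 0, "spin": 0, "jaw": 0}

```text
time_s: 24.78
position: [0.555, -0.0533, 0.2524]
eef_rot: [180.0, -0.3, -166.9]
force: [-9.4, -2.5, 6.2]
gripper_width: 0.002
finger_force: 4.4
```

It is firmly home now. Back off, lift, check and hand in.

Request:
drive_tool:
  plan:
    - {"x": -0.0097, "y": -0.0023, "z": 0, "spin": 0, "jaw": 0}
    - {"x": -0.0195, "y": -0.0046, "z": 0, "spin": 0, "jaw": 0}
    - {"x": 0, "y": 0, "z": 0.05, "spin": 0, "jaw": 0}
    - {"x": 0, "y": 0, "z": 0.05, "spin": 0, "jaw": 0}
    - {"x": -0.01, "y": 0.05, "z": 0.05, "spin": 0, "jaw": 0}
    - {"x": -0.01, "y": 0.05, "z": 0, "spin": 0, "jaw": 0}
    - {"x": 0, "y": 0.05, "z": 0, "spin": 0, "jaw": 0}
    - {"x": 0, "y": 0, "z": 0, "spin": 0, "jaw": 0}

```text
time_s: 25.78
position: [0.5088, 0.0868, 0.3972]
eef_rot: [180.0, 0.1, -166.6]
force: [0.4, -0.2, 0.7]
gripper_width: 0.004
finger_force: 0.0
```

Run:
```python
from h import *
c=snapshot("side");u,v=[int(x) for x in w2px(c,[.645,-.03,.08])];save(c,"pics/s6.png",(u-45,v-45,u+45,v+45),6)
```

```text
(no output)
```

View pics/s6.png

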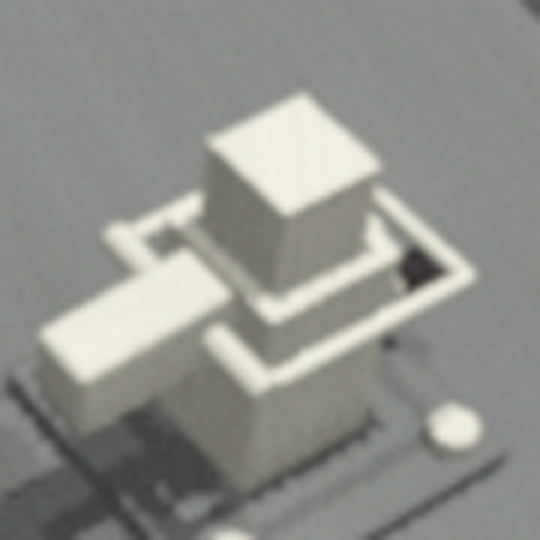

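The post is seated, the pin head (230,290) is against the socket, and the bail is shut with its bar near (430,235) beyond the far face. Handing in.

```bash
python3 -c "
from workcell import *
print(hand_in())"
```

```text
the job is handed in; nothing more can be done
None
```

The job is handed in at about 26 s: in the last picture the post is seated, the pin is home against the socket and the bail is shut. `hand_in()` returned no verdict, so I don't know how it was judged.

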